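Set and tighten the towel-hook collar on its post

ROBOT

A 6-joint arm with a two-finger parallel gripper is mounted at the origin on the work surface. World frame = base frame: x ahead of the robot, y to its left, z up, the work surface at z = 0. Lengths are in m, angles in rad, forces in N, time in s.
With the tool pointing down it reaches from about 0.4 to 0.925 m from the base axis. Payload 3.4 kg.
Tool frame: the origin (TCP) lies midway between the tips of the shut fingers; the grasp point (between the pads) lies 19 mm behind it; z points along the fingers, y is the direction in which the jaws open and shut (so a half turn about z gives the same grasp; the last joint's range is limited). The gripper opens to 85 mm and grips with 20 to 120 N. Pads are 22 mm wide; open, the fingers measure 114 mm over their backs; the gripper's body (76 mm by 85 mm) begins 54 mm behind the grasp point. The pads swing forward as they close: fully open they stand 13 mm farther back than shut.
Start: joints at [-1.379, 0.307, 1.506, -0, 1.328, -0.073], TCP at [0.151, -0.555, 0.197] pointing down, gripper open.
Joint ranges: [-3.12, 3.12], [-1.05, 2.28], [0.14, 2.33], [-1.42, 4.57], [0.1, 2.73], [-2.68, 2.68]. Speed limits (rad/s): [2.57, 2.57, 3.14, 3.14, 3.14, 3.14].

INTERFACE

Orientations are given as a 3x3 rotation matrix whose columns are the frame's x, y, z axes.
In Python, from workcell import env, optics gives the robot as it stands.
- The arm moves only by the tool drive_tool, never from a script. Its argument "series" is a list of rows, each a list of 2 entries, a list of its own where there are three numbers: the shift along the tool's x, y, z in mm, then the turn about the tool's z in degrees. A call has 1 to 20 rows; each row shifts and turns the commanded pose from where the row before left it, along the tool's axes as they then stand; what a row does not reach is not made up. A row lasts 1/12 s, in which the tool goes at most 41.7 mm and 7.16 degrees, less where a joint would pass 70% of its speed; a pose out of reach is approached as far as the arm can. A call with a gripper value outside its range is refused whole. "jaw" is the finger opening in mm, from 0 to 85.4, set as the call begins (left out, the last holds). The fingers move at their own pace and stop on an object; "squeeze" is the grip in N (left out, the last holds). Time passes only in rows, so rows that do not move let the fingers close. It gives the time, the measured TCP pose, the force and the opening at its end, in the units of the state.
- env.get_obs(): the state, without advancing time (a new reading comes with each control period).
- optics.camera(name): name is "scene" or "top" or "wrist"; returns a dict with "img" (384x512x3 uint8, red, green, blue), "depth" (384x512 float32, m along the optical axis (not along the pixel's ray), 0 where there is no reading), "fx", "fy", "cx", "cy" (pixels), "extrinsics" (4x4, takes a point from world to camera coordinates); the wrist camera has in their place "mount" (4x4, takes a point from camera to tool coordinates, whose origin is the TCP and whose axes are the flange's). Camera axes: x right, y down, z forward; pixel columns grow to the right and rows downward; lengths in m; the calibration is good to about 2 mm. A picture is of the moment at which its call begins: read the wrist's pose just before it.
- env.hand_in(): hands the job in, once; it reports no verdict.
The state is a dict: "clock": time; "joint_positions": joint angles; "qd": joint speeds; "tau": joint torques, N m; "tool_pos": TCP position; "ee_rot": TCP orientation; "force": force on the tool from outside, world axes, zero at the start; "ft_torque": the same for the moment, N m; "opening": finger opening in m.
Only numpy, scipy, OpenCV 4.12 (cv2) and the standard library are available. Lean on these libraries where they do the work, as an engineer would, in place of code of your own. Each camera call takes 0.05 s, during which the arm holds its last target.

TASK

The towel-hook collar on the short chrome post has worked loose. Turn the collar on the post until its set screw squarely faces the flat milled on the post, with the lever still raised, then press the screw's lever down until it stops against the flat and is firmly tight, with about 12 newtons of push at mid-lever (45 mm from its pivot) and not much more, and let go. Leave the glasses and the jug alone.

Things in the scene. Friction and masses are not known exactly. Their poses are not given: they have to be found in the camera images.
- stand: Chrome stand fixed to the shelf: round foot 96 mm across, tapering pedestal, vertical 32 mm post up to 128 mm. Origin: on the post's axis at shelf level, z up, +x the way the post's flat faces.
- post_top (a point): Middle of the post's top end, 128 mm up. One flat, 12.5 mm from the post's middle and 20 mm wide, runs down the post and faces this point's +x axis (the top end is a D seen from above). The post stands up to 3 mm off its measured place along that axis, either way, different each time, so how far the screw must go in to meet the flat is not known beforehand.
- collar (a joint): Angle in rad of the collar about the upright post, counter-clockwise seen from above; 0 = the set screw faces the flat. Starts 0.6 to 1.4. It turns stiffly (about 0.4 N m) and stays where left; stops at -3 and 3.
- collar_mid (a point): Centre of the collar on the post's axis, 95 mm up; x axis outward along the set screw, z up. Steel ring, 52 mm outside diameter, 28 mm high, bare on its +y and -y sides for gripping. On +x a 17 mm thick boss reaches 50 mm from the axis, then comes the lever's hub (20 mm thick, 51 to 69 mm from the axis). On -x an 8 mm wire towel hook reaches 74 mm from the axis.
- setscrew: Set screw in the boss, 8 mm square steel stub with a flat end; goes in 7 mm per rad of the lever. Origin: at collar_mid when the lever is at 0; the end is 19.5 mm from it along +x. Its push on the post in N is about (push on the lever in N x distance from the pivot in m - 0.16) / 0.007. Over 110 N spoils the flat; after letting go some 20 N remain by friction.
- lever (a joint): Lever angle in rad, growing as it tightens (clockwise seen from outside, facing the post). At 0 it rises 50 degrees above level towards the collar's +y; at 0.87 it is level. Starts -0.12 to 0. Moves with 0.16 N m, stays where left. Meets the flat at about 0.57 to 1.43 (on the round part already at 0.07 to 0.93), then gives way springily, 4 to 6 mm at mid-lever per 10 N.
- lever_end (a point): Outer end of the lever, a straight black round bar 11 mm thick, this point 75 mm from its pivot. The pivot is at 95 mm height on the collar's x axis, 60 mm from the post's axis; the lever swings in the upright plane through it, square to the collar's x axis.
- tumbler0: Glass tumbler, 68 mm across, 100 mm high, loose; origin under its centre.
- tumbler1: Another such tumbler.
- tumbler2: Another such tumbler.
- jug: White ceramic milk jug, 104 mm across, 140 mm high, handle at its +y side, loose; origin under its centre.
Not all that is in view belongs to the job. Leave any orange look-alike of the stand alone.

How it is judged:
On the way, in this order (a step that is already met when the one before it is completed fails the run):
1. the set screw faces the flat within 0.15 rad while the lever is still loose (not beyond 0.3 rad) (value of joint collar between -0.15 and 0.15 rad and value of joint lever below 0.3 rad), for 0.2 s.
2. the screw presses on the flat with more than 25 N, still facing it (contact force between setscrew and anything else above 25 N and value of joint collar between -0.15 and 0.15 rad and value of joint lever above 0.5 rad), for 0.2 s.
At the end, for the whole second after the job is handed in: The collar stands within 0.15 rad of the flat, the lever is down (beyond 0.5 rad) and the screw still presses on the flat with more than 10 N after letting go, everything at rest (value of joint collar between -0.15 and 0.15 rad and value of joint lever above 0.5 rad and contact force between setscrew and anything else above 10 N and velocity of joint collar between -0.05 and 0.05 rad/s); the robot touches nothing.
It fails at once if the screw is overtightened: more than 110 N on the post (contact force between setscrew and anything else above 110 N).
It fails at once if a tumbler or the jug is shifted by more than 20 mm (distance of any of tumbler0, tumbler1, tumbler2, jug from where it was at the start of the episode above 0.02 m).
It also fails if it takes over 56 s, if anything falls off the work surface, if the arm or the gripper's body presses on something with over 40 N, if the wrist force passes 120 N, or if a joint passes its speed limit or range.

## Working session

There is one attempt and no reset: what is moved stays moved. The work goes in short steps, Python scripts to look and compute and a tool call to move; the robot and the scene stay as the last step left them, time stands still between calls to the robot, and variables do not carry over. Pictures are saved under pics/ and viewed, and the job is handed in when it is done.

Besides the shell and the picture viewer there is one more tool, called after ">>>" by a JSON object that holds its "api" and its "payload", one argument or row to a line. drive_tool: Moves the arm, as the interface text tells. Its arguments: {"type":"object","properties":{"series":{"type":"array","items":{"type":"array"}},"jaw":{"type":"number"},"squeeze":{"type":"number"}},"required":["series"]}

```bash
ls; mkdir -p pics; python3 - <<'E'
from workcell import env, optics
import cv2,numpy as np
for n in ["scene","top","wrist"]:
    o=env.get_obs()
    c=optics.camera(n)
    np.savez(f"pics/{n}0.npz",**{k:np.array(v) for k,v in c.items()},p=o["tool_pos"],R=o["ee_rot"])
    cv2.imwrite(f"pics/{n}0.png",c["img"][:,:,::-1])
    print(n,c["fx"],c["fy"],c["cx"],c["cy"],np.round(c.get("extrinsics",c.get("mount")),3).tolist())
print(o)
E
```

```text
pics
scene 430.49517691120127 430.49517691120127 250.30973669162714 192.0758309248959 [[0.137, 0.991, -0.003, -0.069], [0.792, -0.111, -0.601, -0.344], [-0.595, 0.08, -0.8, 1.568], [0.0, 0.0, 0.0, 1.0]]
top 437.18088020438 437.18088020438 253.8950455733681 193.95616022936483 [[0.024, -1.0, 0.002, -0.034], [-0.99, -0.024, -0.137, 0.536], [0.137, 0.001, -0.991, 1.453], [0.0, 0.0, 0.0, 1.0]]
wrist 298.10801859210216 298.10801859210216 255.99823177907544 192.5746600511655 [[-0.0, -0.948, -0.318, 0.081], [1.0, -0.001, 0.001, -0.002], [-0.001, -0.318, 0.948, -0.178], [0.0, 0.0, 0.0, 1.0]]
{'clock': 0.1, 'joint_positions': array([-1.37847488e+00,  3.07490552e-01,  1.50752941e+00,  4.96457340e-06,
        1.32837720e+00, -7.34853910e-02]), 'qd': array([-0.00065829, -0.00083817, -0.00403669,  0.0006961 , -0.00020479,
        0.00090826]), 'tau': array([ 9.71848494e-04, -4.58525527e+01, -2.52607602e+01, -1.12040309e-04,
        5.59289474e-03,  5.14547253e-06]), 'tool_pos': array([ 0.15090311, -0.55414911,  0.1961826 ]), 'ee_rot': array([[ 9.64881205e-01,  2.62686399e-01, -3.40180144e-04],
       [ 2.62686583e-01, -9.64879588e-01,  1.77216255e-03],
       [ 1.37290122e-04, -1.79928710e-03, -9.99998372e-01]]), 'force': array([-0.25312172,  0.42392013, -0.5320553 ]), 'ft_torque': array([0.02984898, 0.0458427 , 0.00286263]), 'opening': 0.08568795094735884}
```

View pics/scene0.png

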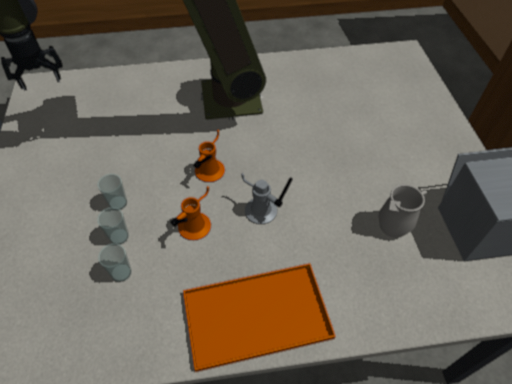

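View pics/top0.png

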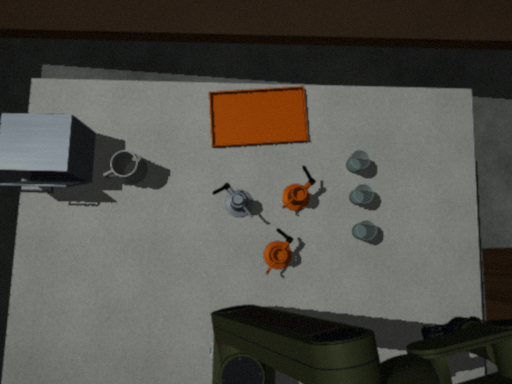

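View pics/wrist0.png

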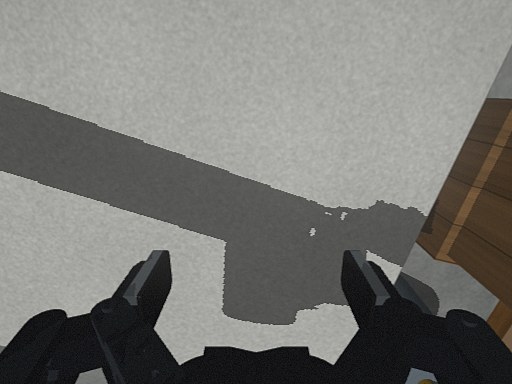

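The chrome stand is at about (262,200) in scene and (238,202) in top. The orange look-alikes are at scene (208,165) and (192,220), and at top (277,254) and (295,196). Only the grey one is chrome, so that's the target. I'll enlarge it to confirm.

```bash
cat > h.py <<'E'
import numpy as np,cv2
def load(n): return dict(np.load(f"pics/{n}.npz"))
def W2C(c):
    if "extrinsics" in c: return c["extrinsics"]
    T=np.eye(4);T[:3,:3]=c["R"];T[:3,3]=c["p"]
    return np.linalg.inv(T@c["mount"])
def ray(c,u,v):
    E=np.linalg.inv(W2C(c)); d=E[:3,:3]@np.array([(u-c["cx"])/c["fx"],(v-c["cy"])/c["fy"],1.])
    return E[:3,3],d
def onz(c,u,v,z):
    o,d=ray(c,u,v); return o+d*(z-o[2])/d[2]
def tri(*a):
    A=np.zeros((3,3));b=np.zeros(3)
    for c,u,v in a:
        o,d=ray(c,u,v); d=d/np.linalg.norm(d);P=np.eye(3)-np.outer(d,d);A+=P;b+=P@o
    x=np.linalg.solve(A,b)
    res=[np.linalg.norm((np.eye(3)-np.outer(d/np.linalg.norm(d),d/np.linalg.norm(d)))@(x-o)) for o,d in [ray(*q) for q in a]]
    return x,res
def proj(c,p):
    q=W2C(c)@np.append(p,1.);return np.array([c["cx"]+c["fx"]*q[0]/q[2],c["cy"]+c["fy"]*q[1]/q[2]])
def snap(n,name):
    from workcell import env,optics
    o=env.get_obs();c=optics.camera(n)
    np.savez(f"pics/{name}.npz",**{k:np.array(v) for k,v in c.items()},p=o["tool_pos"],R=o["ee_rot"])
    cv2.imwrite(f"pics/{name}.png",c["img"][:,:,::-1]);return load(name)
E
python3 - <<'E'
from h import *
s=load("scene0");t=load("top0")
a=s["img"][160:240,220:310];b=t["img"][165:245,195:285]
r=lambda x:cv2.resize(x,None,fx=4.4,fy=4.4,interpolation=cv2.INTER_CUBIC)
cv2.imwrite("pics/crop.png",np.hstack([r(a),r(b)])[:,:,::-1])
for n,u,v,z in [("g0",109,178,.1),("g1",112,210,.1),("g2",113,250,.1),("jug",407,195,.14)]: print(n,onz(s,u,v,z))
print(onz(t,238,202,.128),onz(t,295,196,.128),onz(t,277,254,.128), onz(t,125,160,.14))
E
```

```text
g0 [ 0.4055743  -0.38906482  0.1       ]
g1 [ 0.51824202 -0.37466563  0.1       ]
g2 [ 0.6420322  -0.36554232  0.1       ]
jug [0.60628592 0.40031103 0.14      ]
[0.4969308  0.02844034 0.128     ] [ 0.52061767 -0.15313583  0.128     ] [ 0.3355972 -0.0986493  0.128    ] [0.62220301 0.39367905 0.14      ]
```

View pics/crop.png

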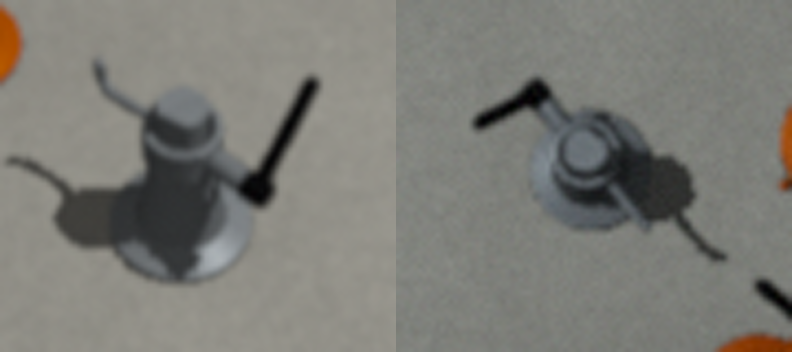

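Confirmed: the grey chrome stand has its boss pointing away-left (+x,+y) and a black raised lever. I'll raise the arm and move over it for a close look from above.

>>> {"api": "drive_tool", "payload": {
  "series": [
    [[0, 0, -35], 0],
    [[0, 0, -35], 0],
    [[0, 0, -35], 0],
    [[28, -27, -5], 0],
    [[28, -27, 0], 0],
    [[28, -27, 0], 0],
    [[28, -27, 0], 0],
    [[28, -27, 0], 0],
    [[28, -27, 0], 0],
    [[28, -27, 0], 0],
    [[28, -27, 0], 0],
    [[28, -27, 0], 0],
    [[28, -27, 0], 0],
    [[28, -27, 0], 0],
    [[28, -27, 0], 0],
    [[28, -27, 0], 0],
    [[28, -27, 0], 0],
    [[28, -27, 0], 0],
    [[28, -27, 0], 0]
  ]
}}

```text
clock: 1.73
tool_pos: [0.4701, -0.0183, 0.3069]
ee_rot: [[0.965, 0.263, -0.0], [0.263, -0.965, -0.0], [-0.0, 0.0, -1.0]]
force: [1.2, -0.6, 0.8]
opening: 0.0851
```

>>> {"api": "drive_tool", "payload": {
  "series": [
    [[25, -20, 0], 0],
    [[25, -19, -5], 0],
    [[0, 0, 0], 0],
    [[0, 0, 0], 0]
  ]
}}

```text
clock: 2.07
tool_pos: [0.5083, 0.0317, 0.3114]
ee_rot: [[0.964, 0.266, -0.001], [0.266, -0.964, -0.0], [-0.001, -0.0, -1.0]]
force: [-0.2, -0.8, 0.1]
opening: 0.0857
```

```bash
python3 - <<'E'
from h import *
c=snap("wrist","w1"); print(c["p"],proj(c,np.array([.497,.028,.128])))
cv2.imwrite("pics/w1b.png",cv2.resize(c["img"],(800,600),interpolation=cv2.INTER_CUBIC)[:,:,::-1])
E
```

```text
[0.50831612 0.0317072  0.31144437] [257.50911404 171.24358953]
```

View pics/w1b.png

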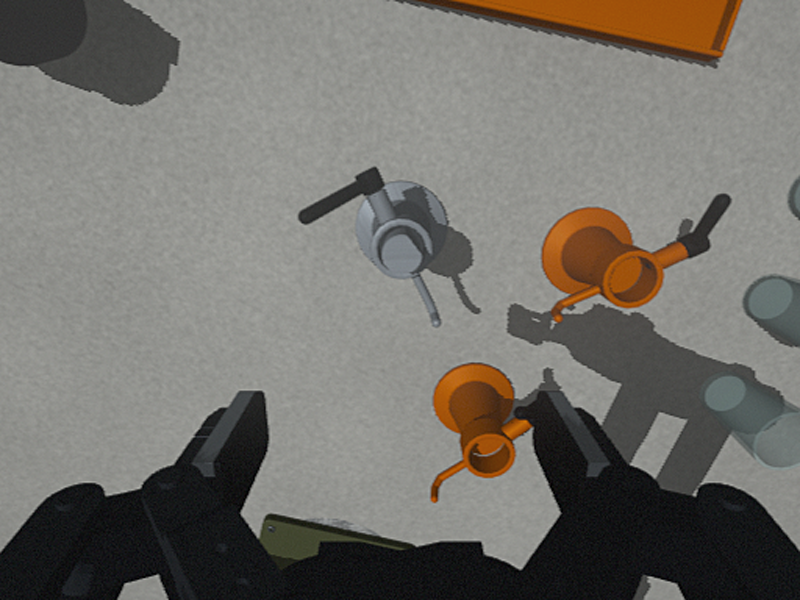

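The chrome post top is at about (404,252) of the enlarged image, hub at (370,180), lever end at (305,215) and hook tip at (435,322). I'll zoom in for the D-shaped top.

```bash
python3 - <<'E'
from h import *
c=load("w1")
x0,y0=185,100
a=c["img"][y0:y0+110,x0:x0+110]
cv2.imwrite("pics/w1c.png",cv2.resize(a,None,fx=5.4,fy=5.4,interpolation=cv2.INTER_CUBIC)[:,:,::-1])
print(onz(c,258.5,161,.128),onz(c,237,115,.1))
E
```

```text
[0.50987717 0.03029828 0.128     ] [0.55388759 0.0705434  0.1       ]
```

View pics/w1c.png

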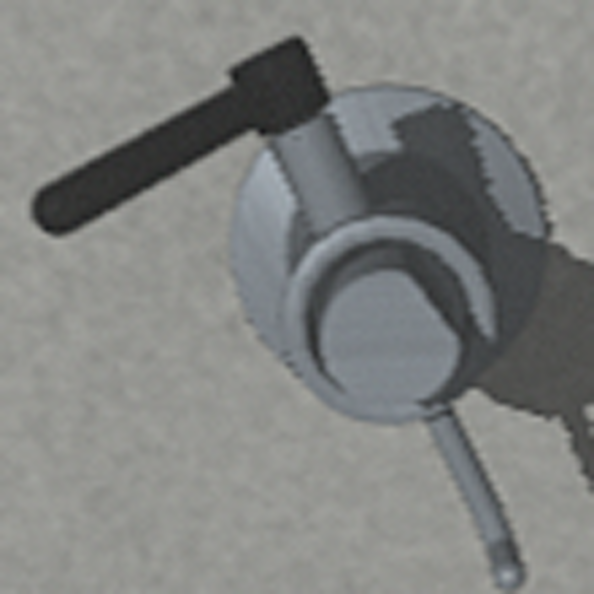

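>>> {"api": "drive_tool", "payload": {
  "series": [
    [[-27, 0, 37], 0],
    [[-27, 0, 37], 0],
    [[-26, 0, 37], 0],
    [[0, 0, 0], 0],
    [[0, 0, 0], 0],
    [[0, 0, 0], 0]
  ]
}}

```text
clock: 2.62
tool_pos: [0.438, 0.0103, 0.2116]
ee_rot: [[0.965, 0.261, 0.002], [0.261, -0.965, -0.0], [0.002, 0.001, -1.0]]
force: [0.7, -0.4, 1.1]
opening: 0.0857
```

```bash
python3 - <<'E'
from h import *
c=snap("wrist","w2"); print(c["p"],proj(c,np.array([.510,.030,.128])))
x0,y0=170,0
a=c["img"][y0:y0+180,x0:x0+190]
cv2.imwrite("pics/w2c.png",cv2.resize(a,None,fx=4,fy=4,interpolation=cv2.INTER_CUBIC)[:580,:,::-1])
E
```

```text
[0.43801447 0.01033559 0.21161646] [257.31114428 101.25535707]
```

View pics/w2c.png

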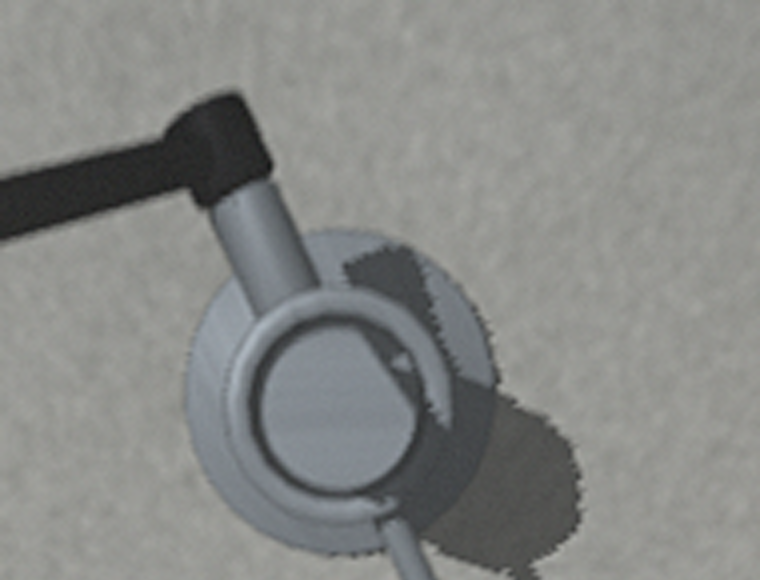

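```bash
cat >> h.py <<'E'
def cloud(c):
    E=np.linalg.inv(W2C(c));d=c["depth"];v,u=np.mgrid[0:d.shape[0],0:d.shape[1]]
    P=np.stack([(u-c["cx"])/c["fx"]*d,(v-c["cy"])/c["fy"]*d,d],-1)@E[:3,:3].T+E[:3,3]
    P[d<=0]=np.nan;return P
E
python3 - <<'E'
from h import *
for n in ["w1","w2"]:
    c=load(n);P=cloud(c);v,u=np.mgrid[0:384,0:512]
    near=np.hypot(P[...,0]-.51,P[...,1]-.03)<.1
    print(n,np.histogram(P[near][:,2],bins=np.arange(0,.17,.008)))
    m=(near&(abs(P[...,2]-.128)<.008)&(np.hypot(P[...,0]-.51,P[...,1]-.03)<.03)).astype(np.uint8)
    Q=P[m>0]; print("top",len(Q),np.median(Q[:,2]),Q[:,:2].mean(0),Q.min(0),Q.max(0))
    cnt=max(cv2.findContours(m,0,cv2.CHAIN_APPROX_NONE)[0],key=len)[:,0]
    # radial profile about circle fit
    ct=np.array([onz(c,a,b,np.median(Q[:,2]))[:2] for a,b in cnt])
    from scipy.optimize import least_squares
    r=least_squares(lambda p:np.hypot(*(ct-p[:2]).T)-p[2],[.51,.03,.016],loss="soft_l1",f_scale=.0005).x
    print("circ",r)
    ang=np.degrees(np.arctan2(*(ct-r[:2]).T[::-1]));rad=np.hypot(*(ct-r[:2]).T)*1000
    o=np.argsort(ang); print([(int(ang[i]),round(rad[i],1)) for i in o])
    # lever black points
    g=c["img"].max(-1)<60
    L=P[g&near&(P[...,2]>.07)]; print("lever",len(L),L.min(0) if len(L) else 0,L.max(0) if len(L) else 0)
E
```

```text
w1 (array([6920,  742,   52,   47,   43,   36,   26,   14,    0,   73,   36,
         99,  459,  717,  119,  157,  475,   63,   71,  104,    2]), array([0.   , 0.008, 0.016, 0.024, 0.032, 0.04 , 0.048, 0.056, 0.064,
       0.072, 0.08 , 0.088, 0.096, 0.104, 0.112, 0.12 , 0.128, 0.136,
       0.144, 0.152, 0.16 , 0.168]))
top 512 0.12869975369903763 [0.50783657 0.03355096] [0.49218    0.01679238 0.12061588] [0.52348013 0.04877623 0.13107842]
circ [0.50799057 0.03328328 0.01555469]
[(-177, np.float64(15.7)), (-172, np.float64(15.5)), (-168, np.float64(15.4)), (-163, np.float64(15.4)), (-158, np.float64(15.4)), (-154, np.float64(15.6)), (-149, np.float64(15.9)), (-145, np.float64(16.3)), (-139, np.float64(15.5)), (-135, np.float64(16.1)), (-129, np.float64(15.7)), (-125, np.float64(16.4)), (-119, np.float64(16.3)), (-113, np.float64(16.3)), (-109, np.float64(15.6)), (-103, np.float64(15.9)), (-97, np.float64(16.5)), (-93, np.float64(16.0)), (-88, np.float64(15.6)), (-84, np.float64(15.3)), (-79, np.float64(15.2)), (-74, np.float64(15.1)), (-70, np.float64(15.1)), (-65, np.float64(15.3))
[... 3721 characters left out ...]
.float64(15.3)), (97, np.float64(15.2)), (100, np.float64(15.2)), (103, np.float64(15.2)), (106, np.float64(15.2)), (109, np.float64(15.2)), (112, np.float64(15.3)), (115, np.float64(15.5)), (119, np.float64(14.9)), (122, np.float64(15.1)), (125, np.float64(15.4)), (129, np.float64(14.9)), (132, np.float64(15.3)), (136, np.float64(15.0)), (138, np.float64(15.4)), (143, np.float64(15.2)), (147, np.float64(15.1)), (152, np.float64(15.1)), (156, np.float64(15.2)), (160, np.float64(15.3)), (165, np.float64(15.6)), (167, np.float64(15.2)), (172, np.float64(15.6)), (175, np.float64(15.3)), (178, np.float64(15.0))]
lever 31405 [ 0.41461143 -0.05791852  0.085481  ] [0.56519265 0.11193686 0.33984795]
```

```bash
cat >> h.py <<'E'
from scipy.optimize import least_squares
def measure(n,ctr=(.5075,.033)):
    c=load(n);P=cloud(c);out={}
    near=np.hypot(P[...,0]-ctr[0],P[...,1]-ctr[1])<.03
    m=(near&(abs(P[...,2]-.128)<.008)).astype(np.uint8);z=np.median(P[m>0][:,2])
    cnt=max(cv2.findContours(m,0,cv2.CHAIN_APPROX_NONE)[0],key=len)[:,0]
    ct=np.array([onz(c,a,b,z)[:2] for a,b in cnt])
    r=least_squares(lambda p:np.hypot(*(ct-p[:2]).T)-p[2],[*ctr,.016],loss="soft_l1",f_scale=.0005).x
    d=ct-r[:2];an=np.degrees(np.arctan2(d[:,1],d[:,0]))
    k=(an>-58)&(an<-14);vx,vy,x,y=cv2.fitLine(ct[k].astype(np.float32),cv2.DIST_L1,0,1e-5,1e-5).ravel()
    f=np.degrees(np.arctan2(-vx,vy));f=f if abs(f+36)<90 else f+180
    out["post"]=r;out["flat_deg"]=f
    # ring top
    q=(np.abs(P[...,2]-.109)<.004)&near;R=P[q][:,:2];rr=np.hypot(*(R-r[:2]).T);R=R[(rr>.018)&(rr<.03)]
    rc=least_squares(lambda p:np.clip(np.hypot(*(R-p[:2]).T)-.0215,-.006,.006),[*ctr]).x
    out["ring"]=rc,len(R)
    h=np.hypot(P[...,0]-rc[0],P[...,1]-rc[1])
    B=P[(h>.03)&(h<.049)&(P[...,2]>.097)&(P[...,2]<.112)&(c["img"].max(-1)>60)]
    a=np.arctan2(B[:,1]-rc[1],B[:,0]-rc[0]);a0=np.degrees(np.angle(np.exp(1j*a)))
    H=np.histogram(a0,bins=np.arange(-180,181,10))[0];out["angs"]=H
    pk=-175+10*H.argmax();s=B[abs((a0-pk+180)%360-180)<25][:,:2]
    out["boss_deg"]=np.degrees(np.arctan2(*(s.mean(0)-rc)[::-1])),len(s)
    return out
E
python3 - <<'E'
from h import *
for n in ["w1","w2"]:
    print(n,measure(n))
    c=load(n);P=cloud(c)
    D=c["img"].max(-1)<60
    b=np.radians(63);
    L=P[D&(np.hypot(P[...,0]-.55,P[...,1]-.09)<.09)&(P[...,2]>.08)&(P[...,2]<.17)]
    print(len(L),L[L[:,2].argmax()],np.percentile(L[:,2],[2,98]));o=np.argsort(L[:,2]);print(L[o[::len(o)//12]].round(3).tolist())
E
```

```text
w1 {'post': array([0.50799057, 0.03328328, 0.01555469]), 'flat_deg': np.float32(-36.009705), 'ring': (array([0.50808041, 0.03321717]), 486), 'angs': array([ 0,  0,  0, 20, 24,  0,  0,  0,  0,  0,  0,  0,  0,  0,  0,  0,  0,
        0,  0,  0, 10, 83, 78, 19,  0,  0,  0,  0,  0,  0,  0,  0,  0,  0,
        0,  0]), 'boss_deg': (np.float64(40.45077205385427), 190)}
576 [0.52142168 0.10834175 0.16058808] [0.09700628 0.15902238]
[[0.496, 0.05, 0.086], [0.556, 0.064, 0.102], [0.547, 0.07, 0.104], [0.552, 0.07, 0.105], [0.545, 0.074, 0.108], [0.546, 0.078, 0.115], [0.545, 0.088, 0.122], [0.541, 0.092, 0.13], [0.536, 0.091, 0.137], [0.529, 0.096, 0.144], [0.529, 0.104, 0.151], [0.523, 0.103, 0.157]]
w2 {'post': array([0.50739543, 0.03297271, 0.01539324]), 'flat_deg': np.float32(-39.43533), 'ring': (array([0.50764504, 0.03297347]), 1115), 'angs': array([  0,   0,   0,  40,  64,   0,   0,   0,   0,   0,   0,   0,   0,
         0,   0,   0,   0,   0,   0,   0,  22, 180, 178,  51,   0,   0,
         0,   0,   0,   0,   0,   0,   0,   0,   0,   0]), 'boss_deg': (np.float64(40.85039802822145), 431)}
1371 [0.52060514 0.10543286 0.16063103] [0.09797349 0.15918208]
[[0.494, 0.047, 0.085], [0.558, 0.066, 0.103], [0.55, 0.063, 0.105], [0.561, 0.074, 0.106], [0.551, 0.075, 0.109], [0.541, 0.08, 0.118], [0.538, 0.085, 0.126], [0.535, 0.089, 0.133], [0.535, 0.096, 0.14], [0.525, 0.098, 0.146], [0.524, 0.102, 0.152], [0.522, 0.103, 0.157], [0.523, 0.107, 0.16]]
```

>>> {"api": "drive_tool", "payload": {
  "series": [
    [[25, -1.3, 0], 0],
    [[25, -1.3, 0], 0],
    [[23.3, -1.2, 0], 0],
    [[0, 0, 0], -6.4],
    [[0, 0, 0], -6.4],
    [[0, 0, 0], -6.4],
    [[0, 0, 0], -6.3],
    [[0, 0, 0], 0],
    [[0, 0, 0], 0],
    [[0, 0, 0], 0]
  ]
}}

```text
clock: 3.5
tool_pos: [0.5089, 0.034, 0.2119]
ee_rot: [[0.76, 0.65, 0.003], [0.65, -0.76, -0.0], [0.002, 0.002, -1.0]]
force: [-0.0, -0.3, 1.1]
opening: 0.0854
```

```bash
python3 - <<'E'
from h import *
c=snap("wrist","w3"); R=c["R"];p=c["p"];print(p,np.degrees(np.arctan2(R[1,0],R[0,0])))
print("tool shift mm",R.T@(np.array([.5078,.0331,.074])-p)*1000)
E
```

```text
[0.50889405 0.03404944 0.21194334] 40.564967837142476
tool shift mm [ -1.76708733  -0.27643715 137.93934649]
```

View pics/w3.png

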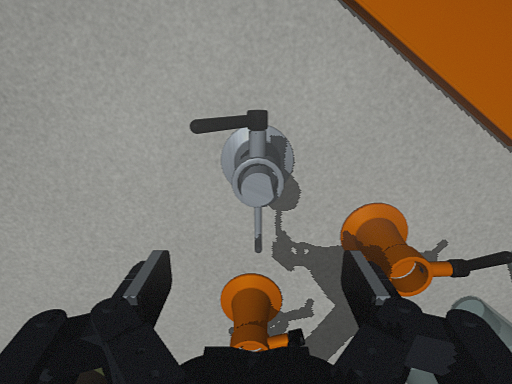

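>>> {"api": "drive_tool", "payload": {
  "series": [
    [[-0.9, -0.2, 28], 0],
    [[-0.9, 0, 28], 0],
    [[0, 0, 28], 0],
    [[0, 0, 28], 0],
    [[0, 0, 15], 0],
    [[0, 0, 11], 0],
    [[0, 0, 0], 0],
    [[0, 0, 0], 0],
    [[0, 0, 0], 0]
  ],
  "jaw": 85
}}

```text
clock: 4.3
tool_pos: [0.5066, 0.0331, 0.0735]
ee_rot: [[0.758, 0.652, 0.002], [0.652, -0.758, -0.0], [0.001, 0.001, -1.0]]
force: [0.3, 0.6, -0.1]
opening: 0.0847
```

```bash
python3 - <<'E'
from h import *
from workcell import env
o=env.get_obs();print(o["tool_pos"],o["force"],o["ft_torque"])
snap("wrist","w4")
c=snap("scene","s4");a=c["img"][100:260,170:370];cv2.imwrite("pics/s4c.png",cv2.resize(a,None,fx=3.6,fy=3.6)[:,:,::-1])
E
```

```text
[0.50663405 0.03312328 0.07345503] [ 0.33137531  0.60539883 -0.13220814] [-0.00504151 -0.02804507  0.03376036]
```

View pics/w4.png

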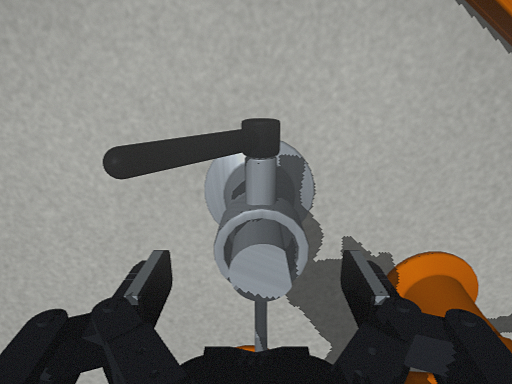

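View pics/s4c.png

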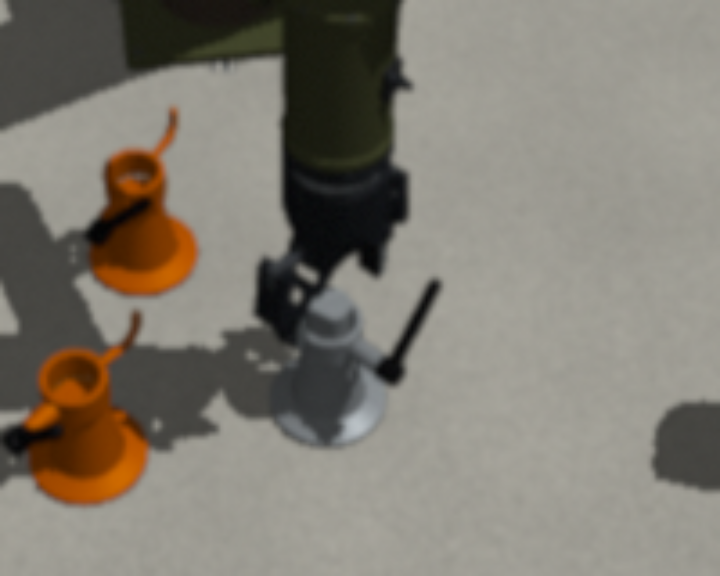

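```bash
python3 - <<'E'
from h import *
m=measure("w4");print(m); c=load("w4");print(c["R"].T@(np.array([*m["ring"][0],.0735])-c["p"])*1000, c["R"].T@(np.array([*m["post"][:2],.0735])-c["p"])*1000)
P=cloud(c);q=P[240:300,130:165];print(np.nanmedian((q-c["p"])@c["R"],axis=(0,1)));q=P[240:300,348:383];print(np.nanmedian((q-c["p"])@c["R"],axis=(0,1)))
E
```

```text
{'post': array([0.50881467, 0.03405505, 0.01705047]), 'flat_deg': np.float32(-37.660492), 'ring': (array([0.50885427, 0.03420841]), 2190), 'angs': array([  0,   0,   0,  14,  29,   0,   0,   0,   0,   0,   0,   0,   0,
         0,   0,   0,   0,   0,   0,   0,  49, 430, 473, 124,   0,   0,
         0,   0,   0,   0,   0,   0,   0,   0,   0,   0]), 'boss_deg': (np.float64(41.06234010523587), 1076)}
[ 2.39100772  0.62475438 -0.04111385] [ 2.26098983  0.71522369 -0.04118003]
[ 0.00709362 -0.04797699 -0.0637555 ]
[ 0.00708297  0.04470289 -0.06402694]
```

>>> {"api": "drive_tool", "payload": {
  "series": [
    [[1.8, 0.4, 0], 0],
    [[0, 0, 0], 0],
    [[0, 0, 0], 0],
    [[0, 0, 0], 0],
    [[0, 0, 0], 0],
    [[0, 0, 0], 0],
    [[0, 0, 0], 0],
    [[0, 0, 0], 0],
    [[0, 0, 0], 0],
    [[0, 0, 0], 0]
  ],
  "jaw": 40,
  "squeeze": 60
}}

```text
clock: 5.23
tool_pos: [0.5076, 0.034, 0.0732]
ee_rot: [[0.758, 0.652, 0.001], [0.652, -0.758, -0.0], [0.001, 0.001, -1.0]]
force: [-0.6, -0.6, 6.6]
opening: 0.0401
```

```bash
python3 - <<'E'
from h import *
from workcell import env
o=env.get_obs();print(o["opening"],o["force"],o["ft_torque"])
snap("wrist","w5")
c=snap("scene","s5");a=c["img"][130:230,220:330];cv2.imwrite("pics/s5c.png",cv2.resize(a,None,fx=5.5,fy=5.5,interpolation=2)[:,:,::-1])
E
```

```text
0.04008262000728118 [-0.56905554 -0.58978414  6.61691589] [-0.04340265  0.07636004 -0.02607341]
```

View pics/w5.png

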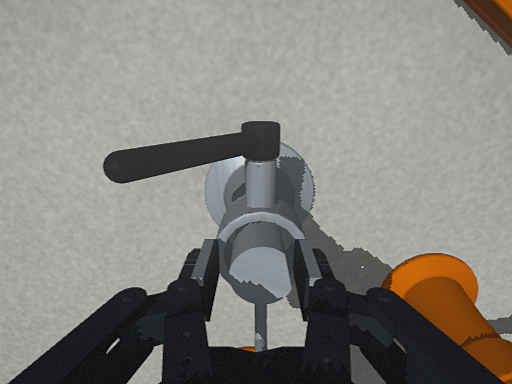

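View pics/s5c.png

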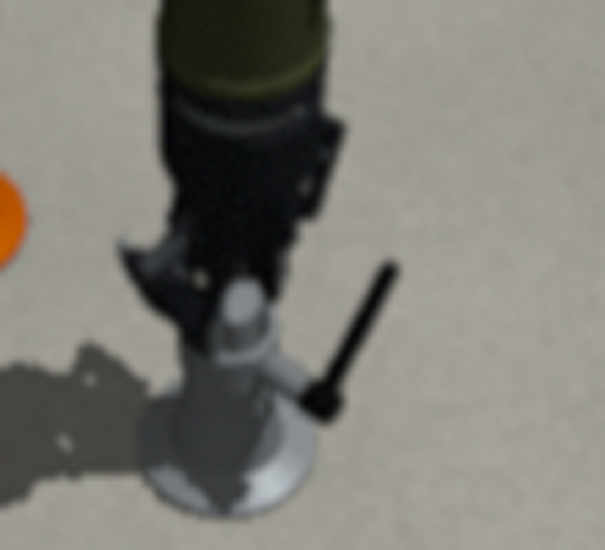

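```bash
python3 - <<'E'
from h import *
for n in ["w4","w5"]:
    c=load(n);P=cloud(c);T=(P-c["p"])@c["R"]*1000
    d=(c["img"].max(-1)<75)&(P[...,2]<.2)
    for s in (-1,1):
        k=d&(T[...,1]*s>12)&(T[...,1]*s<75)&(abs(T[...,0])<25)&(T[...,2]>-60)
        Q=T[k];print(n,s,len(Q),np.percentile(Q,[1,50,99],axis=0).round(0).tolist())
        for z in range(-56,0,8):
            q=Q[abs(Q[:,2]-z)<4]
            if len(q):print("  z",z,len(q),"y",np.percentile(q[:,1],[2,98]).round(),"x",np.percentile(q[:,0],[2,98]).round())
    r=P[(abs(P[...,2]-.108)<.03)&(np.hypot(P[...,0]-.508,P[...,1]-.034)<.04)]
    print(np.histogram(r[:,2],bins=np.arange(.08,.14,.004)))
E
```

```text
w4 -1 680 [[-11.0, -56.0, -60.0], [1.0, -44.0, -50.0], [20.0, -12.0, 24.0]]
  z -56 296 y [-56. -44.] x [-10.  12.]
  z -48 100 y [-49. -43.] x [-10.  11.]
  z -40 5 y [-17. -14.] x [-16.   5.]
  z -32 62 y [-20. -13.] x [-9. 13.]
  z -24 65 y [-19. -12.] x [-9.  9.]
  z -16 40 y [-19. -14.] x [-9.  7.]
  z -8 29 y [-19. -16.] x [-11.  -1.]
w4 1 1604 [[-20.0, 13.0, -60.0], [6.0, 21.0, -16.0], [24.0, 52.0, 66.0]]
  z -56 312 y [40. 53.] x [-10.  11.]
  z -48 92 y [40. 44.] x [-9. 11.]
  z -40 44 y [16. 21.] x [-16.  -5.]
  z -32 169 y [14. 23.] x [-16.  21.]
  z -24 133 y [14. 23.] x [-11.  21.]
  z -16 103 y [17. 23.] x [-11.  20.]
  z -8 98 y [14. 21.] x [-12.  20.]
(array([  29,  141,  157,  186,  345,  971,  665, 2062,  166,  175,  199,
        416, 2693,    1,    1]), array([0.08 , 0.084, 0.088, 0.092, 0.096, 0.1  , 0.104, 0.108, 0.112,
       0.116, 0.12 , 0.124, 0.128, 0.132, 0.136, 0.14 ]))
w5 -1 881 [[-15.0, -35.0, -60.0], [3.0, -22.0, -44.0], [18.0, -12.0, 23.0]]
  z -56 244 y [-35. -13.] x [-10.  11.]
  z -48 193 y [-34. -22.] x [-10.  11.]
  z -40 149 y [-23. -17.] x [-16.  11.]
  z -32 89 y [-22. -16.] x [-13.   7.]
  z -24 70 y [-19. -12.] x [-10.   8.]
  z -16 40 y [-19. -16.] x [-11.  -1.]
  z -8 18 y [-19. -16.] x [-12.  -3.]
w5 1 1437 [[-16.0, 13.0, -60.0], [7.0, 19.0, -21.0], [23.0, 37.0, 64.0]]
  z -56 248 y [18. 31.] x [-9. 12.]
  z -48 204 y [18. 31.] x [-9. 12.]
  z -40 107 y [17. 29.] x [-18.  11.]
  z -32 90 y [13. 23.] x [-13.  19.]
  z -24 88 y [17. 23.] x [-13.  17.]
  z -16 96 y [14. 23.] x [-13.  17.]
  z -8 51 y [14. 21.] x [-14.  16.]
(array([  26,  146,  164,  187,  320,  947,  633, 1548,  306,  426,  504,
        731, 3033,  387,  197]), array([0.08 , 0.084, 0.088, 0.092, 0.096, 0.1  , 0.104, 0.108, 0.112,
       0.116, 0.12 , 0.124, 0.128, 0.132, 0.136, 0.14 ]))
```

```bash
python3 - <<'E'
from h import *
for n,cols in [("w4",(150,163,350,358)),("w5",(205,213,300,307))]:
    c=load(n);P=cloud(c);T=(P-c["p"])@c["R"]*1000
    for u in cols: print(n,u,[(v,*T[v,u].round(0).astype(int),int(c["img"][v,u].max())) for v in range(234,310,5) if c["depth"][v,u]>0])
    a=c["img"][210:330,150:360];cv2.imwrite(f"pics/{n}z.png",cv2.resize(a,None,fx=3.8,fy=3.8,interpolation=2)[:,:,::-1])
E
```

```text
w4 150 [(234, np.int64(-43), np.int64(-100), np.int64(73), 165), (239, np.int64(-48), np.int64(-101), np.int64(73), 161), (244, np.int64(-53), np.int64(-101), np.int64(72), 163), (249, np.int64(-59), np.int64(-102), np.int64(73), 160), (254, np.int64(11), np.int64(-51), np.int64(-56), 136), (259, np.int64(11), np.int64(-49), np.int64(-60), 88), (264, np.int64(11), np.int64(-48), np.int64(-65), 89), (269, np.int64(11), np.int64(-46), np.int64(-68), 90), (274, np.int64(11), np.int64(-45), np.int64(-72), 28), (279, np.int64(11), np.int64(-44), np.int64(-75), 32), (284, np.int64(9), np.int64(-44), np.int64(-75), 24), (289, np.int64(7), np.int64(-44), np.int64(-77), 32), (294, np.int64(5), np.int64(-44), np.int64(-77), 24), (299, np.int64(3), np.int64(-45), np.int64(-77), 28), (304, np.int64(2), np.int64(-44), np.int64(-78), 21), (309, np.int64(-1), np.int64(-45), np.int64(-78), 22)]
w4 163 [(234, np.int64(-43), np.int64(-88), np.int64(73), 162), (239, np.int64(-48), np.int64(-88), np.int64(73), 165), (244, np.int64(-53), np.int64(-89), np.int64(72), 157), (249, np.int64(-58), np.int64(-8
[... 5232 characters left out ...]
), (249, np.int64(11), np.int64(23), np.int64(-51), 94), (254, np.int64(12), np.int64(22), np.int64(-57), 94), (259, np.int64(11), np.int64(21), np.int64(-60), 94), (264, np.int64(11), np.int64(21), np.int64(-65), 97), (269, np.int64(11), np.int64(20), np.int64(-67), 76), (274, np.int64(11), np.int64(19), np.int64(-72), 20), (279, np.int64(10), np.int64(19), np.int64(-74), 49), (284, np.int64(8), np.int64(19), np.int64(-75), 43), (289, np.int64(6), np.int64(19), np.int64(-75), 49), (294, np.int64(4), np.int64(19), np.int64(-75), 48), (299, np.int64(0), np.int64(20), np.int64(-74), 45), (304, np.int64(-2), np.int64(20), np.int64(-74), 45), (309, np.int64(-4), np.int64(20), np.int64(-75), 30)]
```

View pics/w5z.png

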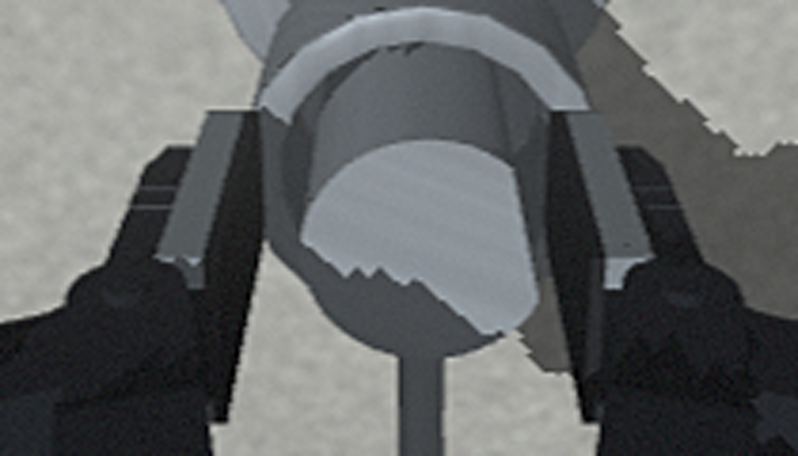

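The fingers are resting on the ring's top. The measured tips sit about 38 mm behind the TCP at this opening, and the finger midpoint is about 2.8 mm off in tool y. I'll reopen, correct that, go lower and regrip.

>>> {"api": "drive_tool", "payload": {
  "series": [
    [[0, 0, 0], 0],
    [[0, 0, 0], 0],
    [[0, 0, 0], 0],
    [[0, 0, 0], 0],
    [[0, 0, 0], 0],
    [[1, 2.8, 0], 0],
    [[0, 0, 9], 0],
    [[0, 0, 10], 0],
    [[0, 0, 9], 0],
    [[0, 0, 0], 0],
    [[0, 0, 0], 0]
  ],
  "jaw": 85
}}

```text
clock: 6.25
tool_pos: [0.5085, 0.0326, 0.0433]
ee_rot: [[0.758, 0.652, -0.003], [0.652, -0.758, 0.0], [-0.002, -0.002, -1.0]]
force: [0.3, -0.4, 0.3]
opening: 0.0849
```

```bash
python3 - <<'E'
from h import *
c=snap("wrist","w6");P=cloud(c);T=(P-c["p"])@c["R"]*1000;print(measure("w6"))
for u in (150,163,350,358): print(u,[(v,*T[v,u].round(0).astype(int)) for v in (255,260,265,270)])
E
```

```text
{'post': array([0.50964267, 0.03501826, 0.01713567]), 'flat_deg': np.float32(-37.973064), 'ring': (array([0.50916052, 0.03439159]), 3121), 'angs': array([  0,   0,   0,   0,   0,   0,   0,   0,   0,   0,   0,  14,   0,
         0, 184,   0,   0,   0,   0,   0,  66, 647, 681, 166,   0,   0,
         0,   0,   0, 140,   3,   0,   1,   0,   0,   0]), 'boss_deg': (np.float64(41.00471779524122), 1560)}
150 [(255, np.int64(11), np.int64(-51), np.int64(-56)), (260, np.int64(12), np.int64(-49), np.int64(-62)), (265, np.int64(11), np.int64(-48), np.int64(-65)), (270, np.int64(11), np.int64(-46), np.int64(-69))]
163 [(255, np.int64(11), np.int64(-44), np.int64(-57)), (260, np.int64(9), np.int64(-44), np.int64(-58)), (265, np.int64(7), np.int64(-45), np.int64(-58)), (270, np.int64(4), np.int64(-45), np.int64(-59))]
350 [(255, np.int64(11), np.int64(42), np.int64(-57)), (260, np.int64(11), np.int64(40), np.int64(-61)), (265, np.int64(8), np.int64(41), np.int64(-61)), (270, np.int64(6), np.int64(41), np.int64(-62))]
358 [(255, np.int64(11), np.int64(46), np.int64(-56)), (260, np.int64(11), np.int64(44), np.int64(-61)), (265, np.int64(11), np.int64(43), np.int64(-65)), (270, np.int64(11), np.int64(41), np.int64(-69))]
```

View pics/w6.png

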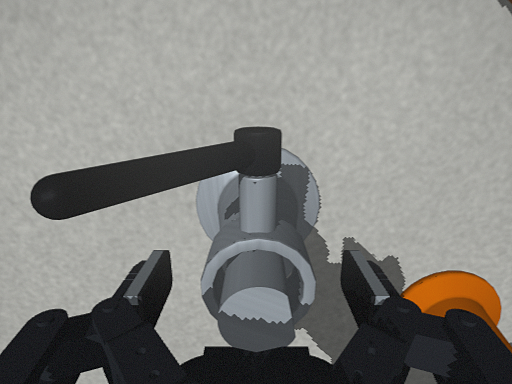

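>>> {"api": "drive_tool", "payload": {
  "series": [
    [[0.5, 0.3, 0], 0],
    [[0, 0, 0], 0],
    [[0, 0, 0], 0],
    [[0, 0, 0], 0],
    [[0, 0, 0], 0],
    [[0, 0, 0], 0],
    [[0, 0, 0], 0],
    [[0, 0, 0], 0]
  ],
  "jaw": 40,
  "squeeze": 60
}}

```text
clock: 6.97
tool_pos: [0.5104, 0.0331, 0.0454]
ee_rot: [[0.758, 0.652, 0.001], [0.652, -0.758, 0.001], [0.001, -0.0, -1.0]]
force: [-1.0, 1.8, 5.7]
opening: 0.0506
```

```bash
python3 - <<'E'
from h import *
c=snap("wrist","w7")
E
```

```text
(no output)
```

View pics/w7.png

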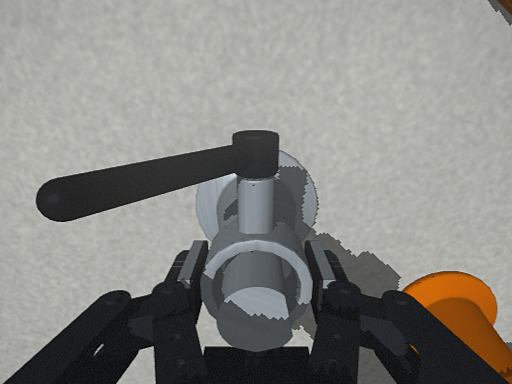

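>>> {"api": "drive_tool", "payload": {
  "series": [
    [[0, 0, 0], 3],
    [[0, 0, 0], 4],
    [[0, 0, 0], 4],
    [[0, 0, 0], 4],
    [[0, 0, 0], 0],
    [[0, 0, 0], 0]
  ]
}}

```text
clock: 7.52
tool_pos: [0.5108, 0.0325, 0.0454]
ee_rot: [[0.901, 0.434, 0.001], [0.434, -0.901, -0.0], [0.001, 0.001, -1.0]]
force: [-0.9, -1.8, 6.2]
opening: 0.0511
```

```bash
python3 - <<'E'
from h import *
from workcell import env
o=env.get_obs();print(o["force"],o["ft_torque"],o["opening"],np.degrees(np.arctan2(o["ee_rot"][1,0],o["ee_rot"][0,0])))
c=snap("wrist","w8");print(measure("w8")["boss_deg"])
E
```

```text
[-0.93239192 -1.83666654  6.18157777] [-0.00081009  0.24334255 -0.34519377] 0.05112910680677084 25.739878093337637
(np.float64(25.859379865734947), 1493)
```

View pics/w8.png

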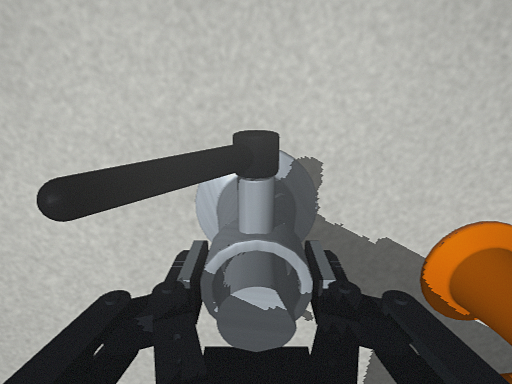

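>>> {"api": "drive_tool", "payload": {
  "series": [
    [[0, 0, 0], 4.7],
    [[0, 0, 0], 5.7],
    [[0, 0, 0], 5.7],
    [[0, 0, 0], 5.7],
    [[0, 0, 0], 5.7],
    [[0, 0, 0], 5.7],
    [[0, 0, 0], 5.7],
    [[0, 0, 0], 5.7],
    [[0, 0, 0], 5.7],
    [[0, 0, 0], 5.7],
    [[0, 0, 0], 5.7],
    [[0, 0, 0], 1],
    [[0, 0, 0], 0],
    [[0, 0, 0], 0],
    [[0, 0, 0], 0]
  ]
}}

```text
clock: 8.82
tool_pos: [0.5106, 0.0295, 0.0454]
ee_rot: [[0.8, -0.6, 0.001], [-0.6, -0.8, -0.005], [0.004, 0.003, -1.0]]
force: [-2.2, -11.1, 5.6]
opening: 0.0508
```

```bash
python3 - <<'E'
from h import *
from workcell import env
o=env.get_obs();print(o["force"],o["ft_torque"],o["opening"],np.degrees(np.arctan2(o["ee_rot"][1,0],o["ee_rot"][0,0])))
c=snap("wrist","w9");print(measure("w9")["boss_deg"])
E
```

```text
[ -2.1900614  -11.09620896   5.57810092] [-1.30113195  0.14875418 -0.19676064] 0.05083364662261507 -36.835752495381506
(np.float64(-36.69766071834836), 1503)
```

View pics/w9.png

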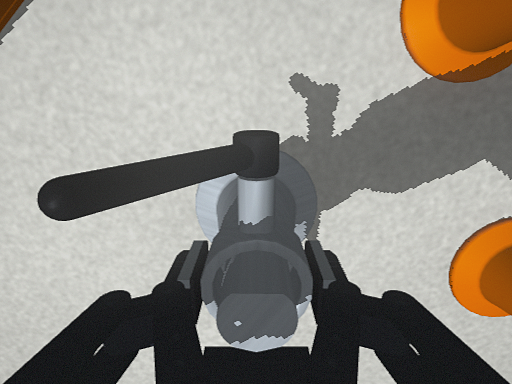

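>>> {"api": "drive_tool", "payload": {
  "series": [
    [[0, 0, 0], 0.7],
    [[0, 0, 0], 0],
    [[0, 0, 0], 0],
    [[0, 0, 0], 0],
    [[0, 0, 0], 0],
    [[0, 0, 0], 0],
    [[0, 0, 0], 0],
    [[0, 0, -10], 0],
    [[0, 0, -25], 0],
    [[0, 0, -35], 0],
    [[0, 0, -35], 0],
    [[0, 0, -35], 0],
    [[-20, 0, -30], 0],
    [[-30, 0, 0], 0],
    [[0, 0, 0], 0],
    [[0, 0, 0], 0],
    [[0, 0, 0], 0]
  ],
  "jaw": 85
}}

```text
clock: 10.28
tool_pos: [0.4708, 0.0631, 0.2149]
ee_rot: [[0.792, -0.611, 0.001], [-0.611, -0.792, -0.0], [0.001, -0.0, -1.0]]
force: [0.5, -0.1, -0.3]
opening: 0.0848
```

```bash
python3 - <<'E'
from h import *
c=snap("wrist","w10");print(c["p"],measure("w10"))
cv2.imwrite("pics/w10b.png",cv2.resize(c["img"],(800,600),interpolation=2)[:,:,::-1])
from workcell import env;print(env.get_obs()["joint_positions"])
E
```

```text
[0.47075869 0.06314933 0.21493787] {'post': array([0.50774624, 0.03280589, 0.0153777 ]), 'flat_deg': np.float32(-37.64346), 'ring': (array([0.50814916, 0.03258885]), 1011), 'angs': array([  0,   0,   0,   0,   0,   0,   0,   0,   0,   0,   0,   0,   3,
       130, 165,  86,   0,   0,   0,   0,   0,   0,   0,   0,   0,   0,
         0,   0,   0,   0,   0,  12,  72,   1,   0,   0]), 'boss_deg': (np.float64(-36.44262596896676), 384)}
[ 4.42439057e-02  1.52033899e-01  1.67496506e+00 -3.82031447e-04
  1.31446032e+00  2.27248819e+00]
```

View pics/w10b.png

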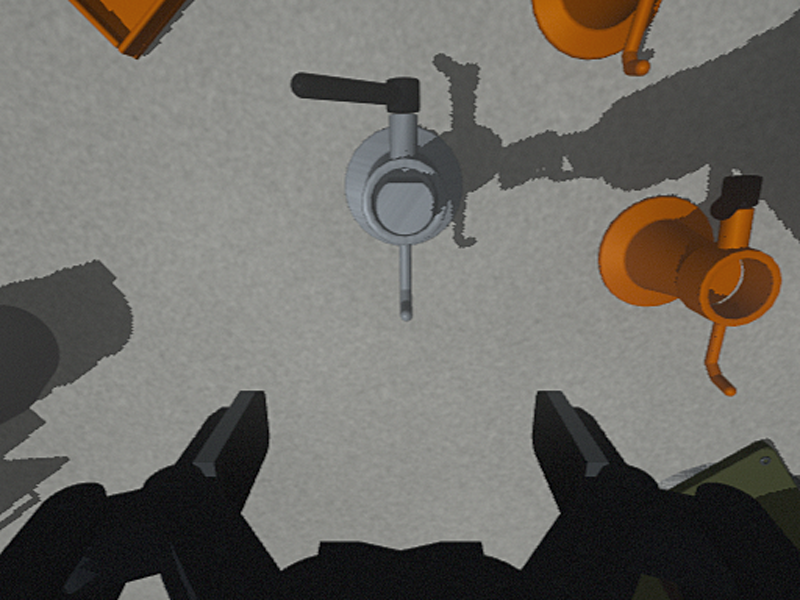

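The boss is straight up in the image and the flat's edge at (405,183) is horizontal and faces it, so they're within about 1 degree. Next I'll shut the fingers and locate the tips and the lever in the same camera frame.

>>> {"api": "drive_tool", "payload": {
  "series": [
    [[0, 0, -5], 0],
    [[0, 0, 0], 0],
    [[0, 0, 0], 0],
    [[0, 0, 0], 0],
    [[0, 0, 0], 0],
    [[0, 0, 0], 0],
    [[0, 0, 0], 0],
    [[0, 0, 0], 0]
  ],
  "jaw": 0,
  "squeeze": 60
}}

```text
clock: 11.0
tool_pos: [0.4707, 0.0632, 0.2195]
ee_rot: [[0.792, -0.611, -0.0], [-0.611, -0.792, 0.0], [-0.0, 0.0, -1.0]]
force: [-0.2, 0.5, 1.0]
opening: -0.0002
```

```bash
python3 - <<'E'
from h import *
c=snap("wrist","w11");P=cloud(c);T=(P-c["p"])@c["R"]*1000
print(c["p"]);m=measure("w11");print(m["ring"],m["boss_deg"],m["flat_deg"])
k=(c["depth"]>0)&(abs(T[...,0])<16)&(abs(T[...,1])<30)&(T[...,2]<-10)&(T[...,2]>-90)
for z in range(-60,-15,3):
    q=T[k&(abs(T[...,2]-z)<1.5)]
    if len(q): print(z,len(q),np.percentile(q[:,0],[2,98]).round(1),np.percentile(q[:,1],[2,98]).round(1))
rc=np.array([*m["ring"][0],0]);a=np.radians(-37);u=np.array([np.cos(a),np.sin(a),0]);v=np.array([-u[1],u[0],0])
L=np.stack([(P-rc)@u,(P-rc)@v,P[...,2]],-1)*1000
q=L[(c["img"].max(-1)<70)&(L[...,0]>48)&(L[...,0]<72)&(L[...,1]>-12)&(L[...,1]<80)&(L[...,2]>80)]
for b in range(-10,64,5):
    w=q[(q[:,1]>=b)&(q[:,1]<b+5)]
    if len(w):print("lev",b,len(w),w[:,0].min().round(),w[:,0].max().round(),w[:,2].max().round(1))
cv2.imwrite("pics/w11b.png",cv2.resize(c["img"],(800,600),interpolation=2)[:,:,::-1])
E
```

```text
[0.47068992 0.06320688 0.21948578]
(array([0.50816837, 0.03260265]), 962) (np.float64(-36.492127337734374), 369) -37.685947
-60 219 [ 4.9 10. ] [-13.8  12.3]
-57 193 [ 4.9 10. ] [-13.5  12.2]
-54 183 [ 4.8 10.1] [-13.9  12.3]
-51 182 [4.8 9.9] [-13.6  12.3]
-48 161 [ 4.9 10. ] [-13.8  12.3]
-45 141 [4.9 9.9] [-13.2  12.1]
-42 115 [5.1 9.9] [-11.6  10.7]
-39 29 [9.  9.8] [-6.9  5.7]
lev -10 105 51.0 69.0 104.8
lev -5 113 51.0 68.0 107.2
lev 0 137 51.0 68.0 110.7
lev 5 110 51.0 68.0 116.8
lev 10 81 54.0 65.0 123.8
lev 15 86 54.0 65.0 129.9
lev 20 94 54.0 64.0 135.9
lev 25 100 54.0 65.0 140.8
lev 30 110 54.0 64.0 147.9
lev 35 117 54.0 64.0 154.0
lev 40 125 54.0 64.0 159.3
lev 45 105 54.0 65.0 160.7
lev 50 17 55.0 62.0 159.5
```

View pics/w11b.png

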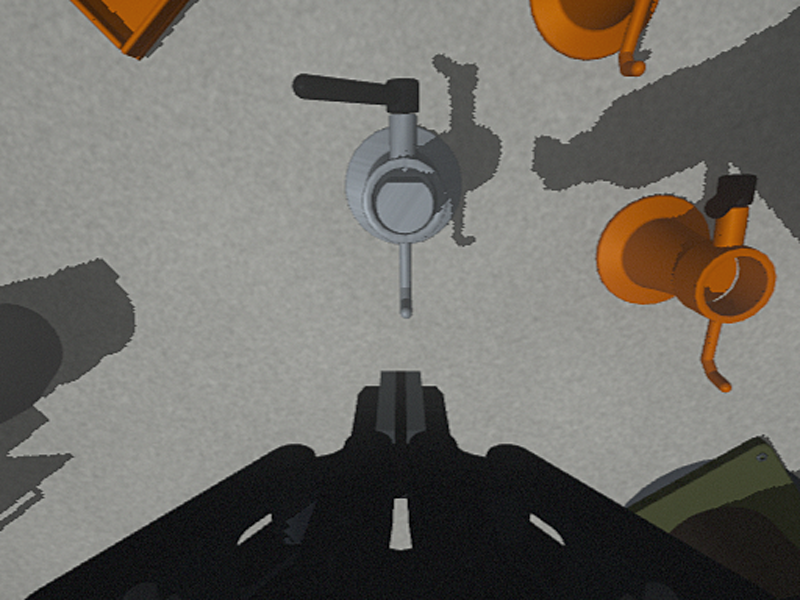

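>>> {"api": "drive_tool", "payload": {
  "series": [
    [[27, -10, 0], 0],
    [[27, -10, 0], 0],
    [[27, -10, 0], 0],
    [[26.5, -8.7, 0], 0],
    [[0, 0, 25], 0],
    [[0, 0, 25], 0],
    [[0, 0, 20], 0],
    [[0, 0, 10], 0],
    [[0, 0, 0], 0],
    [[0, 0, 0], 0],
    [[0, 0, 0], 0],
    [[0, 0, 0], 0]
  ]
}}

```text
clock: 12.05
tool_pos: [0.5808, 0.0282, 0.1413]
ee_rot: [[0.792, -0.611, 0.003], [-0.611, -0.792, -0.0], [0.003, -0.002, -1.0]]
force: [0.4, -0.2, 0.1]
opening: 0.0
```

```bash
cat >> h.py <<'E'
def st():
    from workcell import env
    o=env.get_obs();print(round(float(o["clock"]),2),o["tool_pos"].round(4),"F",o["force"].round(2),"M",o["ft_torque"].round(3))
    rc=np.array([.50817,.0326]);a=np.radians(-37);u=np.array([np.cos(a),np.sin(a)]);v=np.array([-u[1],u[0]])
    t=o["tool_pos"]-.0006*o["ee_rot"][:,1];print("collar frame x,y tip mm",((t[:2]-rc)@u*1000).round(1),((t[:2]-rc)@v*1000).round(1),"tip z",round((t[2]+.038)*1000,1),"Fv",round(float(o["force"][:2]@v),2),"Fu",round(float(o["force"][:2]@u),2))
E
python3 - <<'E'
from h import *
st();snap("wrist","w12");st()
E
```

```text
12.05 [0.5808 0.0282 0.1413] F [ 0.37 -0.23  0.13] M [-0.021  0.027 -0.009]
collar frame x,y tip mm 60.6 40.8 tip z 179.3 Fv 0.04 Fu 0.43
12.1 [0.5806 0.0282 0.1413] F [ 0.1  -0.29  0.01] M [-0.058  0.006  0.022]
collar frame x,y tip mm 60.5 40.7 tip z 179.3 Fv -0.16 Fu 0.26
```

View pics/w12.png

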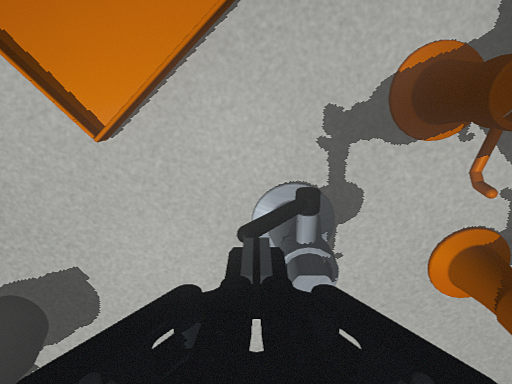

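>>> {"api": "drive_tool", "payload": {
  "series": [
    [[0, 0, 10], 0],
    [[0, 0, 10], 0],
    [[0, 0, 5], 0],
    [[0, 0, 5], 0],
    [[0, 0, 0], 0],
    [[0, 0, 0], 0]
  ]
}}

```text
clock: 12.6
tool_pos: [0.5785, 0.028, 0.1087]
ee_rot: [[0.792, -0.611, -0.002], [-0.611, -0.792, -0.0], [-0.002, 0.001, -1.0]]
force: [0.0, 0.3, -0.0]
opening: -0.0001
```

```bash
python3 - <<'E'
from h import *
st()
c=snap("scene","s12");a=c["img"][130:230,220:330];cv2.imwrite("pics/s12c.png",cv2.resize(a,None,fx=5.5,fy=5.5,interpolation=2)[:,:,::-1])
E
```

```text
12.6 [0.5785 0.028  0.1087] F [ 0.    0.26 -0.03] M [-0.05   0.011 -0.059]
collar frame x,y tip mm 58.9 39.3 tip z 146.7 Fv 0.21 Fu -0.15
```

View pics/s12c.png

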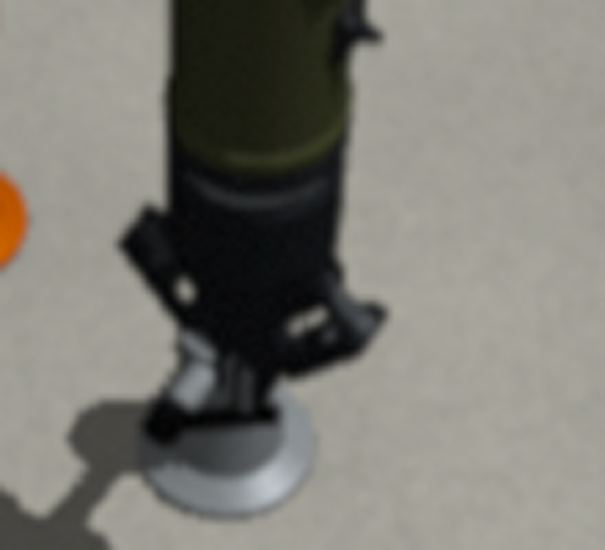

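```bash
python3 - <<'E'
from h import *
c=snap("wrist","w13");P=cloud(c)
rc=np.array([.50817,.0326,0]);a=np.radians(-37);u=np.array([np.cos(a),np.sin(a),0]);v=np.array([-u[1],u[0],0])
for n in ["w13","s12"]:
    c=load(n);P=cloud(c)
    L=np.stack([(P-rc)@u,(P-rc)@v,P[...,2]],-1)*1000
    q=L[(c["img"].max(-1)<70)&(L[...,0]>48)&(L[...,0]<72)&(L[...,1]>-12)&(L[...,1]<90)&(L[...,2]>40)&(L[...,2]<165)]
    for b in range(-10,90,5):
        w=q[(q[:,1]>=b)&(q[:,1]<b+5)]
        if len(w):print(n,b,len(w),w[:,0].min().round(),w[:,0].max().round(),np.percentile(w[:,2],[2,50,98]).round(1))
E
```

```text
w13 -10 203 49.0 69.0 [ 90.5 103.3 105.6]
w13 -5 254 49.0 69.0 [ 89.4 105.  106.5]
w13 0 234 49.0 69.0 [ 91.9 104.4 108.6]
w13 5 153 52.0 69.0 [ 95.4 108.2 113.3]
w13 10 130 56.0 66.0 [106.2 114.1 117.5]
w13 15 131 56.0 66.0 [111.1 118.  122.2]
w13 20 148 56.0 66.0 [115.  122.2 125.9]
w13 25 280 56.0 67.0 [120.2 129.7 164.7]
w13 30 281 56.0 69.0 [125.  150.8 164.5]
w13 35 277 62.0 69.0 [128.9 151.4 164. ]
w13 40 260 64.0 69.0 [133.4 153.2 164.5]
w13 45 262 62.0 69.0 [137.4 151.3 164.2]
w13 50 227 58.0 67.0 [141.1 148.7 164.1]
w13 55 114 58.0 67.0 [144.4 148.4 150.6]
s12 -10 13 51.0 72.0 [ 90.7 102.3 106. ]
s12 -5 14 54.0 71.0 [ 93.  104.  107.1]
s12 0 15 49.0 71.0 [ 91.1 104.3 108.2]
s12 5 9 62.0 70.0 [ 97.  109.4 115. ]
s12 10 5 64.0 69.0 [109.1 113.3 116.8]
s12 15 7 64.0 69.0 [111.2 117.1 120.7]
s12 20 10 62.0 70.0 [114.3 122.8 125.9]
s12 25 15 61.0 69.0 [117.1 129.8 163.2]
s12 30 9 63.0 72.0 [126.3 134.6 163.9]
s12 35 14 65.0 72.0 [130.  150.9 164. ]
s12 40 12 64.0 72.0 [132.7 147.5 163.1]
s12 45 11 66.0 71.0 [140.9 151.6 162.1]
s12 50 12 55.0 70.0 [142.9 149.8 164.2]
s12 55 3 62.0 69.0 [148.6 148.7 148.9]
```

View pics/w13.png

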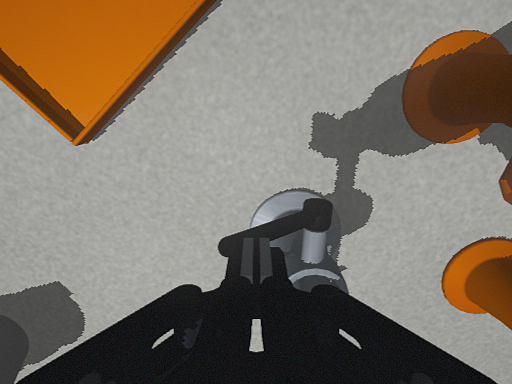

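Both the wrist and scene depth show the lever now about 40 deg above level (angle about 0.17), which agrees with the tip offset. I'll keep pressing in small steps.

>>> {"api": "drive_tool", "payload": {
  "series": [
    [[0, 0, 4], 0],
    [[0, 0, 4], 0],
    [[0, 0, 4], 0],
    [[0, 0, 4], 0],
    [[0, 0, 4], 0]
  ]
}}

```text
clock: 13.12
tool_pos: [0.5799, 0.0283, 0.0894]
ee_rot: [[0.791, -0.611, 0.001], [-0.611, -0.791, 0.0], [0.001, -0.001, -1.0]]
force: [0.2, 0.4, 3.9]
opening: -0.0003
```

```bash
python3 -c "
from h import *
st()"
```

```text
13.12 [0.5799 0.0283 0.0894] F [0.21 0.35 3.86] M [ 0.091 -0.084  0.031]
collar frame x,y tip mm 59.9 40.3 tip z 127.4 Fv 0.4 Fu -0.05
```

>>> {"api": "drive_tool", "payload": {
  "series": [
    [[0, 0, 3], 0],
    [[0, 0, 3], 0],
    [[0, 0, 2], 0],
    [[0, 0, 2], 0]
  ]
}}

```text
clock: 13.45
tool_pos: [0.5797, 0.0283, 0.0794]
ee_rot: [[0.792, -0.611, 0.0], [-0.611, -0.792, 0.0], [0.0, -0.0, -1.0]]
force: [0.6, 1.6, 2.1]
opening: -0.0004
```

>>> {"api": "drive_tool", "payload": {
  "series": [
    [[0, 0, 2], 0],
    [[0, 0, 2], 0],
    [[0, 0, 1], 0]
  ]
}}

```text
clock: 13.7
tool_pos: [0.5797, 0.0283, 0.0744]
ee_rot: [[0.792, -0.611, 0.0], [-0.611, -0.792, 0.0], [0.0, -0.0, -1.0]]
force: [0.6, 1.3, 3.7]
opening: 0.0001
```

>>> {"api": "drive_tool", "payload": {
  "series": [
    [[0, 0, 2], 0],
    [[0, 0, 2], 0],
    [[0, 0, 0], 0]
  ]
}}

```text
clock: 13.95
tool_pos: [0.5795, 0.0281, 0.0702]
ee_rot: [[0.792, -0.611, -0.0], [-0.611, -0.792, -0.0], [-0.0, 0.0, -1.0]]
force: [1.3, 0.3, 2.5]
opening: 0.0002
```

>>> {"api": "drive_tool", "payload": {
  "series": [
    [[0, 0, 2], 0],
    [[0, 0, 2], 0]
  ]
}}

```text
clock: 14.12
tool_pos: [0.5798, 0.0283, 0.0666]
ee_rot: [[0.791, -0.611, 0.001], [-0.611, -0.791, 0.0], [0.0, -0.001, -1.0]]
force: [1.8, 2.3, 3.7]
opening: 0.0002
```

>>> {"api": "drive_tool", "payload": {
  "series": [
    [[0, 0, 2], 0],
    [[0, 0, 2], 0]
  ]
}}

```text
clock: 14.28
tool_pos: [0.58, 0.0285, 0.0626]
ee_rot: [[0.791, -0.611, 0.001], [-0.611, -0.791, 0.001], [0.0, -0.001, -1.0]]
force: [1.1, 2.9, 6.2]
opening: -0.0
```

>>> {"api": "drive_tool", "payload": {
  "series": [
    [[0, 0, 2], 0],
    [[0, 0, 1], 0]
  ]
}}

```text
clock: 14.45
tool_pos: [0.5801, 0.0285, 0.06]
ee_rot: [[0.791, -0.611, 0.001], [-0.611, -0.791, 0.0], [0.001, -0.001, -1.0]]
force: [0.0, 3.0, 9.8]
opening: 0.0001
```

>>> {"api": "drive_tool", "payload": {
  "series": [
    [[0, 0, 1], 0],
    [[0, 0, 0], 0],
    [[0, 0, 0], 0]
  ]
}}

```text
clock: 14.7
tool_pos: [0.5801, 0.0285, 0.0595]
ee_rot: [[0.792, -0.611, 0.002], [-0.611, -0.792, 0.0], [0.001, -0.001, -1.0]]
force: [-0.4, 3.2, 8.7]
opening: 0.0001
```

```bash
python3 - <<'E'
from h import *
st();c=snap("wrist","w14");P=cloud(c)
rc=np.array([.50817,.0326,0]);a=np.radians(-37);u=np.array([np.cos(a),np.sin(a),0]);v=np.array([-u[1],u[0],0])
L=np.stack([(P-rc)@u,(P-rc)@v,P[...,2]],-1)*1000
q=L[(c["img"].max(-1)<70)&(L[...,0]>48)&(L[...,0]<72)&(L[...,1]>-12)&(L[...,1]<90)&(L[...,2]>40)&(L[...,2]<165)]
for b in range(-10,90,5):
        w=q[(q[:,1]>=b)&(q[:,1]<b+5)]
        if len(w):print(b,len(w),w[:,0].min().round(),w[:,0].max().round(),np.percentile(w[:,2],[2,50,98]).round(1))
E
```

```text
14.7 [0.5801 0.0285 0.0595] F [-0.38  3.19  8.72] M [ 0.501 -0.107 -0.067]
collar frame x,y tip mm 59.9 40.6 tip z 97.5 Fv 2.32 Fu -2.23
-10 421 49.0 71.0 [ 90.3 104.  164.8]
-5 745 49.0 71.0 [ 90.  105.7 164.6]
0 1051 49.0 71.0 [ 92.  151.  164.5]
5 1855 48.0 71.0 [ 96.2 155.7 164.8]
10 1461 48.0 72.0 [ 95.1 151.7 160.2]
15 1123 48.0 72.0 [ 93.7 150.1 153.9]
20 531 55.0 71.0 [ 91.9 139.6 150.3]
25 661 57.0 71.0 [ 91.7 136.5 153.2]
30 848 62.0 72.0 [ 91.4 137.6 153.5]
35 1201 49.0 72.0 [ 91.5 138.  163.1]
40 1247 48.0 72.0 [ 90.5 132.4 162.6]
45 847 61.0 72.0 [ 89.  135.3 153.6]
50 761 59.0 72.0 [ 88.2 136.  153.2]
55 394 57.0 71.0 [ 86.4 137.9 150.5]
60 978 51.0 72.0 [ 86.9 149.3 152.7]
65 1340 48.0 72.0 [ 87.  151.7 158.9]
70 1686 48.0 72.0 [ 87.3 157.2 164.8]
75 709 50.0 72.0 [147.9 156.6 164.7]
80 301 69.0 72.0 [154.9 161.  164.8]
85 88 69.0 72.0 [160.2 163.6 164.9]
```

View pics/w14.png

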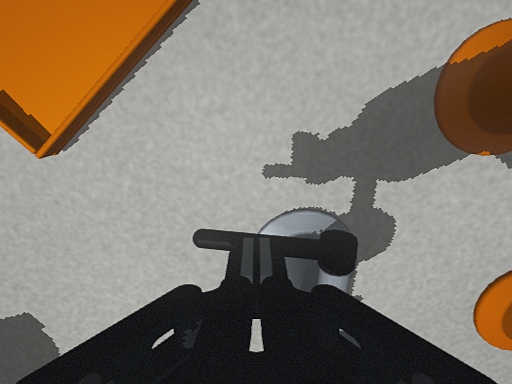

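>>> {"api": "drive_tool", "payload": {
  "series": [
    [[0, 0, 1], 0],
    [[0, 0, 0], 0],
    [[0, 0, 0], 0]
  ]
}}

```text
clock: 15.0
tool_pos: [0.5802, 0.0285, 0.0588]
ee_rot: [[0.792, -0.611, 0.002], [-0.611, -0.792, 0.0], [0.001, -0.001, -1.0]]
force: [-0.4, 3.3, 10.3]
opening: 0.0001
```

>>> {"api": "drive_tool", "payload": {
  "series": [
    [[0, 0, 1], 0],
    [[0, 0, 0], 0],
    [[0, 0, 0], 0]
  ]
}}

```text
clock: 15.25
tool_pos: [0.5802, 0.0284, 0.058]
ee_rot: [[0.792, -0.611, 0.002], [-0.611, -0.792, 0.0], [0.001, -0.001, -1.0]]
force: [-1.5, 3.3, 12.4]
opening: 0.0001
```

>>> {"api": "drive_tool", "payload": {
  "series": [
    [[0, 0, 1], 0],
    [[0, 0, 0], 0],
    [[0, 0, 0], 0],
    [[0, 0, 0], 0],
    [[0, 0, 0], 0]
  ]
}}

```text
clock: 15.67
tool_pos: [0.5803, 0.0284, 0.0573]
ee_rot: [[0.792, -0.611, 0.002], [-0.611, -0.792, 0.0], [0.002, -0.002, -1.0]]
force: [-0.7, 1.9, 14.0]
opening: 0.0002
```

The push is 14 N at about 37–40 mm, roughly 0.53 N m and about 53 N on the screw, and it held for 0.4 s. I'll lift off straight up.

>>> {"api": "drive_tool", "payload": {
  "series": [
    [[0, 0, -2], 0],
    [[0, 0, -4], 0],
    [[0, 0, -10], 0],
    [[0, 0, -25], 0],
    [[0, 0, -35], 0],
    [[0, 0, -35], 0],
    [[-25, 10, -30], 0],
    [[-30, 12, -10], 0],
    [[-30, 10, 0], 0],
    [[-20, 5, 0], 0],
    [[0, 0, 0], 0],
    [[0, 0, 0], 0],
    [[0, 0, 0], 0],
    [[0, 0, 0], 0]
  ]
}}

```text
clock: 16.83
tool_pos: [0.4746, 0.0626, 0.2065]
ee_rot: [[0.791, -0.611, -0.0], [-0.611, -0.791, -0.0], [0.0, 0.0, -1.0]]
force: [0.4, 0.4, -0.3]
opening: 0.0
```

```bash
python3 - <<'E'
from h import *
st();c=snap("wrist","w15");P=cloud(c);m=measure("w15");print(m["ring"],m["boss_deg"],m["flat_deg"])
rc=np.array([*m["ring"][0],0]);a=np.radians(-37);u=np.array([np.cos(a),np.sin(a),0]);v=np.array([-u[1],u[0],0])
L=np.stack([(P-rc)@u,(P-rc)@v,P[...,2]],-1)*1000
q=L[(c["img"].max(-1)<70)&(L[...,0]>48)&(L[...,0]<72)&(L[...,1]>-12)&(L[...,1]<90)&(L[...,2]>40)&(L[...,2]<165)]
for b in range(-10,90,5):
        w=q[(q[:,1]>=b)&(q[:,1]<b+5)]
        if len(w):print(b,len(w),np.percentile(w[:,2],[2,50,98]).round(1))
s=snap("scene","s15");t=snap("top","t15")
s0=load("scene0");t0=load("top0")
for n,p in [("g0",(.4056,-.389,.1)),("g1",(.518,-.3747,.1)),("g2",(.642,-.3655,.1)),("jug",(.61,.4,.14))]:
    for A,B in ((s0,s),(t0,t)):
        x,y=proj(A,np.array(p)).astype(int);d=cv2.absdiff(A["img"][y-20:y+20,x-20:x+20],B["img"][y-20:y+20,x-20:x+20]);print(n,x,y,d.mean().round(1),end="; ")
cv2.imwrite("pics/w15b.png",cv2.resize(c["img"],(800,600),interpolation=2)[:,:,::-1])
E
```

```text
16.83 [0.4746 0.0626 0.2065] F [ 0.35  0.39 -0.27] M [ 0.039 -0.04   0.04 ]
collar frame x,y tip mm -44.8 4.3 tip z 244.5 Fv 0.52 Fu 0.05
(array([0.50810555, 0.03257993]), 1029) (np.float64(-39.013671845572496), 403) -37.709324
-10 114 [ 98.6 104.  106. ]
-5 136 [ 96.6 105.3 106.9]
0 136 [ 95.9 104.3 106.5]
5 91 [ 96.4 100.  102.8]
10 69 [ 95.4  98.7 100.9]
15 75 [95.2 98.1 99.8]
20 70 [94.2 97.6 99.2]
25 72 [92.4 96.8 98.9]
30 73 [92.4 96.1 98.1]
35 67 [92.2 95.7 97.3]
40 74 [91.3 95.  96.7]
45 66 [91.6 94.3 96. ]
50 68 [90.2 93.7 95.2]
55 67 [90.2 93.  94.4]
60 69 [88.8 92.3 94.4]
65 71 [88.8 91.6 93.5]
70 59 [87.4 91.4 93.1]
75 6 [90.3 90.9 91.6]
g0 109 178 8.7; g0 366 234 13.0; g1 111 209 7.2; g1 362 199 12.5; g2 113 249 7.0; g2 358 162 12.5; jug 407 196 6.6; jug 122 163 8.0;
```

View pics/w15b.png

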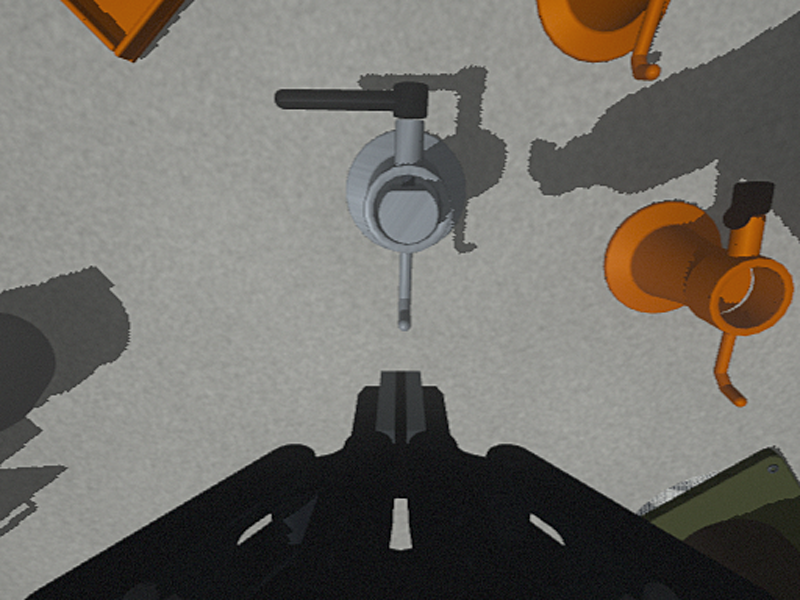

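View pics/s15.png

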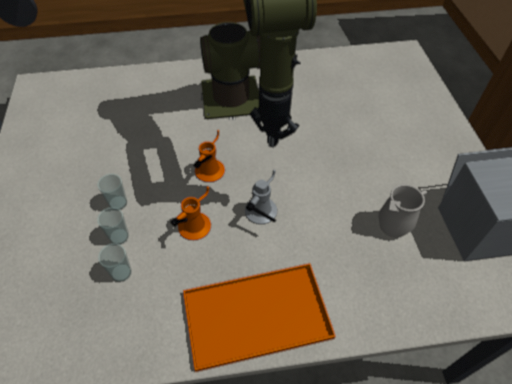

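```bash
python3 -c "
from workcell import env
print(env.hand_in())"
```

```text
the job is handed in; nothing more can be done
None
```

I turned the collar about 78° clockwise so its set screw faces the flat. I then pressed the lever down with the shut fingertips, let go, lifted the arm clear and handed in at about 17 s of the 56 s allowed.

**Collar:** the last view puts the boss at −39.0° and the flat at −37.7°. They are about 1.3° (0.02 rad) apart, against the 0.15 rad limit. The boss reading was −36.5° before pressing, so it shifted about 2.5°.

**Tightening:** the lever stayed down about 7–8° below level (roughly 1.0 rad). The final push read 14 N at about 37–40 mm from the pivot. I estimate 0.53 N m, or about 53 N on the screw, close to the 12 N at 45 mm you asked for. The exact contact point under the finger is uncertain. If it was at the outer edge of the finger, the screw force would be about 70 N, still under 110 N.

**Not checked directly:** the force left on the screw after letting go can't be measured, so I'm relying on the text's figure of about 20 N.

**Glasses and jug:** they stand in the same places in the final scene picture as at the start. The arm stayed well above them and nothing touches the stand.

**What disagreed:** the fingertips measured about 38 mm behind the stated TCP. My first grip therefore closed just on top of the ring, with about 6.6 N upward on the tool. I reopened, went lower and regripped.

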